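# One full stroke of the blue pump dispenser into the beaker

### The arm

A 6-joint arm with a two-finger parallel gripper is mounted at the origin on a cart in front of the work surface, level with it; the furniture and walls round the work are solid. World frame = base frame: x ahead of the robot, y to its left, z up, the work surface at z = 0. Lengths are in m, angles in rad, forces in N, time in s.
With the tool pointing down it reaches from about 0.3 to 0.85 m from the base axis. Payload 4.2 kg.
Tool frame: the origin (TCP) lies at the very end of the fingers, on their centre line; the grasp point (between the pads) lies 19 mm behind it (arm.tcp_to_grasp is the distance from the TCP to the grasp point, in m); z points along the fingers, y is the line along which they close (so a half turn about z gives the same grasp; the last joint's range is limited). The gripper opens to 91 mm and grips with 3 to 60 N. Pads are 32 mm wide; open, the fingers measure 118 mm over their backs; the gripper's body (76 mm by 178 mm) begins 60 mm behind the grasp point.
Start: joints at [1.33, 0.32, 1.565, -0, 1.257, -0.02], TCP at [0.126, 0.561, 0.214] pointing down, gripper open.
Joint ranges: [-3.11, 3.11], [-0.84, 2.01], [0.21, 2.61], [-1.34, 4.49], [0.05, 2.63], [-2.56, 2.56]. Speed limits (rad/s): [2.57, 2.57, 3.14, 3.14, 3.14, 3.14].

### API

Orientations are given as a unit quaternion [w, x, y, z].
In Python, from station import arm gives the robot as it stands. The module is installed in compiled form; this text tells all that it offers.
- The arm moves only by the tool arm_command, never from a script. Its argument "commands" is a list of rows, each an object of numbers: "ax", "ay", "az": the turn, a rotation vector about the world's x, y, z in degrees; "dx", "dy", "dz": the shift along the world's x, y, z in m; "claw": the opening, from 0 (shut) to 1 (fully open). In form: [{"ax": .., "ay": .., "az": .., "dx": .., "dy": .., "dz": .., "claw": ..}, ...]. A call has 1 to 5 rows; each row is the pose to reach, as a shift and turn from the pose commanded when the call began; what a row does not reach only later rows make up. A row lasts 1/8 s, in which the tool goes at most 62.5 mm and 10.7 degrees, less where a joint would pass 70% of its speed; a pose out of reach is approached as far as the arm can. A call with a gripper value outside its range is refused whole. The fingers move at their own pace and stop on an object; the grip force is fixed at half the most. Time passes only in rows, so rows that repeat a pose let the fingers close. It gives the time, the measured TCP pose, the force, the opening and the grip force at its end, in the units of the state.
- arm.get_state(): the state, without advancing time (a new reading comes with each control period).
- arm.camera(name): name is "scene" or "top" or "wrist"; returns a dict with "image" (480x640x3 uint8, red, green, blue), "K" (3x3 intrinsics, pixels), "eye" and "rotation" of the camera in the world. Camera axes: x right, y up, looking along -z (the intrinsics and any distortion apply to the point x, -y, -z); pixel columns grow to the right and rows downward; lengths in m; the calibration is good to about 2 mm. A picture is of the moment at which its call begins. There is no depth.
- arm.sign_off(): hands the job in; it is judged then, once.
Trained networks look in the newest picture that a camera, given by its name, has taken for a name from the list of things; names that differ only in an ending like _2 or _b are one class to them, and where a whole thing is asked for, a point or a joint stands for the part that bears it (a point fixed in the world has none). Each returns a list of dicts, best first, with "p" (0 to 1); they miss things now and then, are a little off and sometimes report something else, mostly with a low value. They report only what shows in the picture. A call takes as long as a camera call.
- arm.search_frame(query, camera): "centre" ([x, y, z] in m, in the coordinates of the camera as it stood for that picture, good to about 4 mm: the middle of the surface that is visible of it).
The state is a dict: "time": time; "qpos": joint angles; "joint_velocities": joint speeds; "effort": joint torques, N m; "position": TCP position; "tcp_rot": TCP orientation; "contact_force": force on the tool from outside, world axes, zero at the start; "wrist_torque": the same for the moment, N m; "grip_width": finger opening in m; "grip_force": force on a finger pad.
Only numpy, scipy, OpenCV 4.12 (cv2) and the standard library are available. Lean on these libraries where they do the work, as an engineer would, in place of code of your own. Each camera call takes 0.05 s, during which the arm holds its last target. There are 200 camera calls.

### The job

Dispense a full stroke into the beaker: press the head of the blue-headed pump dispenser straight down to its stop, hold it down for a second, then let go so that it springs all the way back up. Do not press the red-headed pump, and leave the beaker standing where it is under the spout.

Things in the scene. Friction and masses are not known exactly. Their poses are not given: they have to be found in the camera images.
- blue_pump_top (a point): centre of the top face of the blue pump head, a flat round button 44 mm across, 14 mm thick; its top is 196 mm above the worktop when up and moves down with the head (z up, -x along the spout). Below it: a white collar 41 mm across, amber bottle 68 mm across with white label, round steel foot 90 mm across, fixed to the worktop. A fixed white spout, up to 158 mm high, reaches out 96 mm
- blue_pump_head (a joint): how far the blue head is pressed down, in m: 0 is fully up, 0.018 is at its stop; a spring pushes back with about 4 N at the top and 9 N at the stop, and lifts the head again when it is released
- red_pump_head (a joint): the same for the red-headed pump, which is otherwise the same dispenser, fixed to the worktop 0.16 m or more away: 0 is fully up, 0.018 is at its stop
- beaker_mid (a point): centre, half-way up (41 mm above the worktop), of the loose clear glass beaker, 62 mm across and 82 mm high, which stands under the spout of the blue pump, its centre about 96 mm from the axis of the pump

How it is judged:
On the way:
1. the blue head is pressed down to its stop (within 3 mm) and held there for half a second (value of joint blue_pump_head above 0.015 m), for 0.5 s.
At the end, for the whole second after the job is handed in: the blue head has sprung back up (within 3 mm of fully up), the red head is up (within 3 mm), and the beaker stands upright (within 10 degrees) within 15 mm of where it stood at the start (value of joint each of blue_pump_head, red_pump_head below 0.003 m and distance of beaker_mid from where it was at the start of the episode below 0.015 m and angle between beaker_mid's own z axis and vertical below 0.17 rad); the robot touches nothing.
It fails at once if the red pump head is pressed (more than 6 mm) (value of joint red_pump_head above 0.006 m).
It fails at once if the beaker is knocked over (tilted by more than 30 degrees) (angle between beaker_mid's own z axis and vertical above 0.52 rad).
It also fails if it takes over 29 s, if anything falls off the work surface, if the arm or the gripper's body presses on something with over 40 N, if the wrist force passes 120 N, or if a joint passes its speed limit or range.

## Working session

There is one attempt and no reset: what is moved stays moved. The work goes in short steps, Python scripts to look and compute and a tool call to move; the robot and the scene stay as the last step left them, time stands still between calls to the robot, and variables do not carry over. Pictures are saved under pics/ and viewed, at most 10 in all, crops included, and the job is handed in when it is done.

Besides the shell and the picture viewer there is one more tool, called after "Request:" as name([rows], argument=value, ...), one row to a line, values as JSON. arm_command: Moves the arm, as the interface text tells. Its arguments: {"type":"object","properties":{"commands":{"type":"array","items":{"type":"object","properties":{"ax":{"type":"number"},"ay":{"type":"number"},"az":{"type":"number"},"dx":{"type":"number"},"dy":{"type":"number"},"dz":{"type":"number"},"claw":{"type":"number"}}}}},"required":["commands"]}

```bash
mkdir -p pics; python3 - <<'E'
from station import arm
import cv2,numpy as np
for c in ("scene","top"):
    r=arm.camera(c); cv2.imwrite(f"pics/{c}0.png",r["image"][:,:,::-1])
    for q in ("blue_pump_top","red_pump_head","beaker_mid"):
        for d in arm.search_frame(q,c)[:3]:
            print(c,q,round(d["p"],2),np.round(np.array(r["rotation"])@d["centre"]+r["eye"],3))
    print(c,r["eye"])
s=arm.get_state();print(s["time"],s["position"],s["tcp_rot"],s["grip_width"])
E
```

```text
Traceback (most recent call last):
ValueError: matmul: Input operand 1 has a mismatch in its core dimension 0, with gufunc signature (n?,k),(k,m?)->(n?,m?) (size 3 is different from 4)
```

```bash
python3 -c "
import cv2,numpy as np
a=cv2.imread('pics/scene0.png');b=cv2.imread('pics/top0.png')
cv2.imwrite('pics/both.png',cv2.resize(np.vstack([a,b]),(400,600)) if 0 else cv2.resize(np.hstack([a,b]),(800,300)))"
```

```text
[ WARN:0@0.014] global loadsave.cpp:275 findDecoder imread_('pics/top0.png'): can't open/read file: check file path/integrity
Traceback (most recent call last):
ValueError: all the input arrays must have same number of dimensions, but the array at index 0 has 3 dimension(s) and the array at index 1 has 1 dimension(s)
```

View pics/scene0.png

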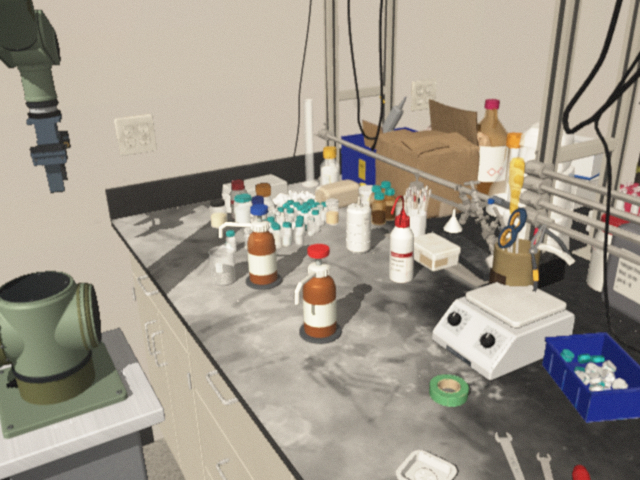

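The scene view shows the blue head at about (259,212), the beaker at (224,265) and the red head at (318,251). The camera rotation is a quaternion, so I'll convert it.

```bash
cat > h.py <<'E'
from station import arm
import cv2,numpy as np
from scipy.spatial.transform import Rotation as R
def look(c,name,qs):
    r=arm.camera(c); cv2.imwrite(f"pics/{name}.png",r["image"][:,:,::-1])
    rot=R.from_quat(np.roll(r["rotation"],-1))
    for q in qs:
        for d in arm.search_frame(q,c)[:3]:
            print(c,q,round(d["p"],2),np.round(rot.apply(d["centre"])+r["eye"],3))
    return r,rot
def ray(r,rot,u,v,z):
    K=np.array(r["K"]); d=np.linalg.solve(K,[u,v,1]); d=rot.apply([d[0],-d[1],-d[2]])
    e=np.array(r["eye"]); return e+d*(z-e[2])/d[2]
E
python3 - <<'E'
from h import *
for c in ("scene","top"):
    r,rot=look(c,c+"1",("blue_pump_top","red_pump_head","beaker_mid"))
    print(r["eye"], [k for k in r])
    if c=="scene": print(ray(r,rot,259,210,.196),ray(r,rot,318,250,.196))
s=arm.get_state();print(s["time"],s["position"],s["tcp_rot"],s["grip_width"])
E
```

```text
scene blue_pump_top 0.71 [0.503 0.176 0.193]
scene red_pump_head 0.55 [ 0.498 -0.101  0.195]
scene beaker_mid 0.65 [0.418 0.218 0.05 ]
scene beaker_mid 0.25 [0.503 0.176 0.191]
[-0.03227661 -1.04259546  0.6858122 ] ['image', 'K', 'eye', 'rotation']
[0.49620799 0.15977976 0.196     ] [ 0.49884691 -0.10533118  0.196     ]
top blue_pump_top 0.56 [0.503 0.181 0.19 ]
top red_pump_head 0.79 [ 0.5   -0.09   0.192]
top beaker_mid 0.85 [0.42  0.238 0.035]
[ 0.32042435 -0.04841389  1.11285844] ['image', 'K', 'eye', 'rotation']
0.5 [0.12591637 0.56100896 0.21394767] [-1.07188772e-05  1.10161494e-01  9.93913701e-01 -1.19029649e-05] 0.09095659845896627
```

View pics/top1.png

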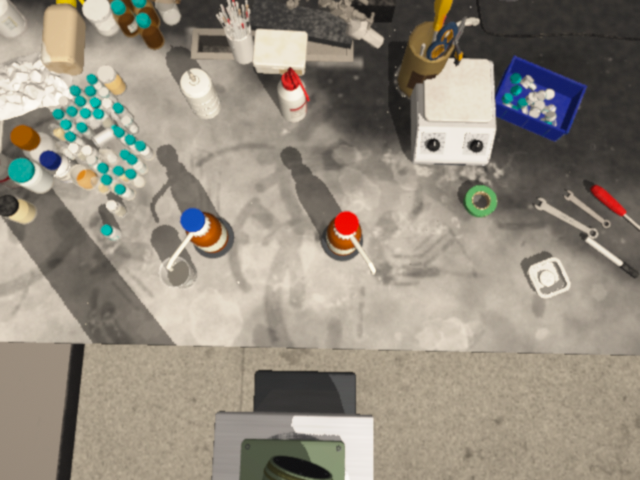

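The top view shows the blue head at about (193,219), the beaker at (178,272) and the red head at (346,222). I'll close the claw and rise while a colour centroid refines the target.

```bash
python3 - <<'E'
from h import *
r,rot=look("top","top2",())
hsv=cv2.cvtColor(r["image"],cv2.COLOR_RGB2HSV)
m=cv2.inRange(hsv,(105,120,60),(128,255,255)); m[:, :175]=0; m[:,215:]=0; m[:200]=0; m[240:]=0
v,u=np.nonzero(m); print(u.mean(),v.mean(),len(u),u.min(),u.max(),v.min(),v.max(),ray(r,rot,u.mean(),v.mean(),.193))
print(np.array(r["K"]))
E
```

```text
192.2555066079295 219.4339207048458 454 181 204 208 231 [0.50582925 0.18164403 0.193     ]
[[525.36781385   0.         318.78999268]
 [  0.         525.36781385 222.08664034]
 [  0.           0.           1.        ]]
```

Request:
arm_command([
  {"dz": 0.03, "claw": 0},
  {"dz": 0.07, "dx": 0.03, "dy": -0.03, "claw": 0},
  {"dz": 0.07, "dx": 0.07, "dy": -0.07, "claw": 0},
  {"dz": 0.07, "dx": 0.11, "dy": -0.11, "claw": 0},
  {"dz": 0.07, "dx": 0.15, "dy": -0.15, "claw": 0},
])

```text
invalid input
```

Request:
arm_command([
  {"ax": 0, "ay": 0, "az": 0, "dx": 0, "dy": 0, "dz": 0.03, "claw": 0},
  {"ax": 0, "ay": 0, "az": 0, "dx": 0.03, "dy": -0.03, "dz": 0.07, "claw": 0},
  {"ax": 0, "ay": 0, "az": 0, "dx": 0.07, "dy": -0.07, "dz": 0.07, "claw": 0},
  {"ax": 0, "ay": 0, "az": 0, "dx": 0.11, "dy": -0.11, "dz": 0.07, "claw": 0},
  {"ax": 0, "ay": 0, "az": 0, "dx": 0.15, "dy": -0.15, "dz": 0.07, "claw": 0},
])

```text
time: 1.18
position: [0.277, 0.4098, 0.2842]
tcp_rot: [0.0, 0.11, 0.994, 0.0]
contact_force: [0.4, 0.9, -0.2]
grip_width: 0.0439
grip_force: 0.0
```

Request:
arm_command([
  {"ax": 0, "ay": 0, "az": 0, "dx": 0.04, "dy": -0.04, "dz": 0, "claw": 0},
  {"ax": 0, "ay": 0, "az": 0, "dx": 0.08, "dy": -0.08, "dz": 0, "claw": 0},
  {"ax": 0, "ay": 0, "az": 0, "dx": 0.12, "dy": -0.12, "dz": 0, "claw": 0},
  {"ax": 0, "ay": 0, "az": 0, "dx": 0.16, "dy": -0.16, "dz": 0, "claw": 0},
  {"ax": 0, "ay": 0, "az": 0, "dx": 0.19, "dy": -0.19, "dz": 0, "claw": 0},
])

```text
time: 1.8
position: [0.4673, 0.2193, 0.2841]
tcp_rot: [0.0, 0.111, 0.994, 0.0]
contact_force: [0.9, 0.3, 0.4]
grip_width: 0.0004
grip_force: 0.0
```

Request:
arm_command([
  {"ax": 0, "ay": 0, "az": 0, "dx": 0.02, "dy": -0.02, "dz": 0, "claw": 0},
  {"ax": 0, "ay": 0, "az": 0, "dx": 0.038, "dy": -0.038, "dz": -0.02, "claw": 0},
  {"ax": 0, "ay": 0, "az": 0, "dx": 0.038, "dy": -0.038, "dz": -0.04, "claw": 0},
  {"ax": 0, "ay": 0, "az": 0, "dx": 0.038, "dy": -0.038, "dz": -0.06, "claw": 0},
  {"ax": 0, "ay": 0, "az": 0, "dx": 0.038, "dy": -0.038, "dz": -0.06, "claw": 0},
])

```text
time: 2.42
position: [0.503, 0.1826, 0.2227]
tcp_rot: [-0.002, 0.11, 0.994, -0.001]
contact_force: [0.1, 0.1, -0.1]
grip_width: -0.0
grip_force: 0.0
```

```bash
python3 - <<'E'
from h import *
look("wrist","w1",("blue_pump_top",)); r,rot=look("scene","s2",("blue_pump_top",)); look("top","t3",("blue_pump_top",))
a=cv2.imread("pics/s2.png")[130:310,160:400];b=cv2.imread("pics/w1.png")
cv2.imwrite("pics/m2.png",np.hstack([cv2.resize(a,(400,300)),cv2.resize(b,(400,300))]))
s=arm.get_state();print(s["time"],s["position"],s["contact_force"],s["grip_width"])
E
```

```text
wrist blue_pump_top 0.8 [0.493 0.19  0.196]
scene blue_pump_top 0.73 [0.503 0.174 0.191]
2.725 [0.50434916 0.18331502 0.2249685 ] [-0.85146486  0.31681717  0.48137894] 0.00020811337587118767
```

View pics/m2.png

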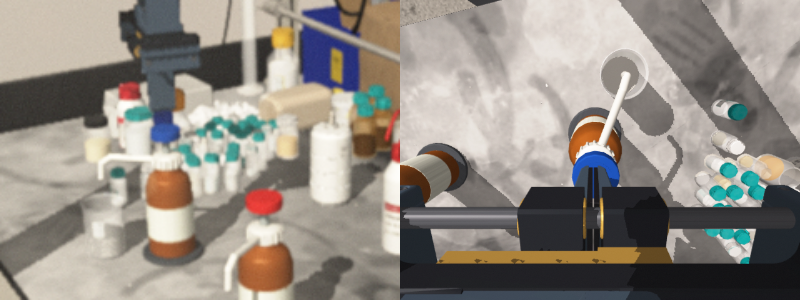

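The left half (scene crop) shows the fingers centred just above the blue head at (165,132). In the wrist view on the right, the fingertips are over the head at (597,172). Pressing slowly.

Request:
arm_command([
  {"ax": 0, "ay": 0, "az": 0, "dx": 0, "dy": -0.002, "dz": -0.015, "claw": 0},
  {"ax": 0, "ay": 0, "az": 0, "dx": 0, "dy": -0.002, "dz": -0.025, "claw": 0},
  {"ax": 0, "ay": 0, "az": 0, "dx": 0, "dy": -0.002, "dz": -0.03, "claw": 0},
  {"ax": 0, "ay": 0, "az": 0, "dx": 0, "dy": -0.002, "dz": -0.035, "claw": 0},
  {"ax": 0, "ay": 0, "az": 0, "dx": 0, "dy": -0.002, "dz": -0.04, "claw": 0},
])

```text
time: 3.35
position: [0.5033, 0.1808, 0.1844]
tcp_rot: [-0.001, 0.11, 0.994, -0.0]
contact_force: [-3.6, -2.1, 6.6]
grip_width: 0.0006
grip_force: 3.6
```

Request:
arm_command([
  {"ax": 0, "ay": 0, "az": 0, "dx": 0, "dy": 0, "dz": -0.003, "claw": 0},
  {"ax": 0, "ay": 0, "az": 0, "dx": 0, "dy": 0, "dz": -0.005, "claw": 0},
  {"ax": 0, "ay": 0, "az": 0, "dx": 0, "dy": 0, "dz": -0.006, "claw": 0},
  {"ax": 0, "ay": 0, "az": 0, "dx": 0, "dy": 0, "dz": -0.006, "claw": 0},
])

```text
time: 3.85
position: [0.5033, 0.1808, 0.1789]
tcp_rot: [-0.0, 0.11, 0.994, -0.0]
contact_force: [-3.8, -1.7, 7.9]
grip_width: 0.0005
grip_force: 4.3
```

Request:
arm_command([
  {"ax": 0, "ay": 0, "az": 0, "dx": 0, "dy": 0, "dz": -0.0015, "claw": 0},
  {"ax": 0, "ay": 0, "az": 0, "dx": 0, "dy": 0, "dz": -0.0025, "claw": 0},
  {"ax": 0, "ay": 0, "az": 0, "dx": 0, "dy": 0, "dz": -0.0025, "claw": 0},
])

```text
time: 4.22
position: [0.5033, 0.1808, 0.1782]
tcp_rot: [0.0, 0.11, 0.994, 0.0]
contact_force: [-5.7, -1.9, 17.5]
grip_width: 0.0002
grip_force: 8.7
```

The force has jumped to 17.5 N at z = 0.178, so the head is at its stop. Hold, then retract.

Request:
arm_command([
  {"ax": 0, "ay": 0, "az": 0, "dx": 0, "dy": 0, "dz": 0, "claw": 0},
  {"ax": 0, "ay": 0, "az": 0, "dx": 0, "dy": 0, "dz": 0, "claw": 0},
  {"ax": 0, "ay": 0, "az": 0, "dx": 0, "dy": 0, "dz": 0, "claw": 0},
  {"ax": 0, "ay": 0, "az": 0, "dx": 0, "dy": 0, "dz": 0, "claw": 0},
  {"ax": 0, "ay": 0, "az": 0, "dx": 0, "dy": 0, "dz": 0, "claw": 0},
])

```text
time: 4.85
position: [0.5033, 0.1808, 0.1782]
tcp_rot: [0.0, 0.11, 0.994, 0.0]
contact_force: [-6.5, -3.4, 17.5]
grip_width: 0.0004
grip_force: 8.7
```

Request:
arm_command([
  {"ax": 0, "ay": 0, "az": 0, "dx": 0, "dy": 0, "dz": 0, "claw": 0},
  {"ax": 0, "ay": 0, "az": 0, "dx": 0, "dy": 0, "dz": 0, "claw": 0},
  {"ax": 0, "ay": 0, "az": 0, "dx": 0, "dy": 0, "dz": 0, "claw": 0},
  {"ax": 0, "ay": 0, "az": 0, "dx": 0, "dy": 0, "dz": 0, "claw": 0},
  {"ax": 0, "ay": 0, "az": 0, "dx": 0, "dy": 0, "dz": 0, "claw": 0},
])

```text
time: 5.48
position: [0.5033, 0.1808, 0.1782]
tcp_rot: [0.0, 0.11, 0.994, 0.0]
contact_force: [-6.4, -3.0, 17.5]
grip_width: 0.0003
grip_force: 8.7
```

Request:
arm_command([
  {"ax": 0, "ay": 0, "az": 0, "dx": 0, "dy": 0, "dz": 0.01, "claw": 0},
  {"ax": 0, "ay": 0, "az": 0, "dx": 0, "dy": 0, "dz": 0.03, "claw": 0},
  {"ax": 0, "ay": 0, "az": 0, "dx": 0, "dy": 0, "dz": 0.06, "claw": 0},
  {"ax": 0, "ay": 0, "az": 0, "dx": 0, "dy": 0, "dz": 0.1, "claw": 0},
  {"ax": 0, "ay": 0, "az": 0, "dx": 0, "dy": 0, "dz": 0.12, "claw": 0},
])

```text
time: 6.1
position: [0.5048, 0.1814, 0.2975]
tcp_rot: [0.002, 0.11, 0.994, 0.001]
contact_force: [0.1, -0.3, 0.3]
grip_width: 0.0007
grip_force: 0.0
```

Request:
arm_command([
  {"ax": 0, "ay": 0, "az": 0, "dx": 0, "dy": 0, "dz": 0, "claw": 0},
  {"ax": 0, "ay": 0, "az": 0, "dx": 0, "dy": 0, "dz": 0, "claw": 0},
  {"ax": 0, "ay": 0, "az": 0, "dx": 0, "dy": 0, "dz": 0, "claw": 0},
])

```text
time: 6.48
position: [0.5034, 0.1809, 0.294]
tcp_rot: [-0.001, 0.11, 0.994, -0.001]
contact_force: [-0.3, 0.5, -0.4]
grip_width: 0.0006
grip_force: 0.0
```

```bash
python3 - <<'E'
from h import *
look("scene","s4",("blue_pump_top","beaker_mid"))
a=cv2.imread("pics/scene1.png")[130:310,160:400];b=cv2.imread("pics/s4.png")[130:310,160:400]
cv2.imwrite("pics/m4.png",np.hstack([cv2.resize(a,(400,300)),cv2.resize(b,(400,300))]))
print(arm.get_state()["contact_force"])
E
```

```text
scene blue_pump_top 0.54 [0.501 0.174 0.191]
[-0.11601664 -0.44687456 -0.45920079]
```

View pics/m4.png

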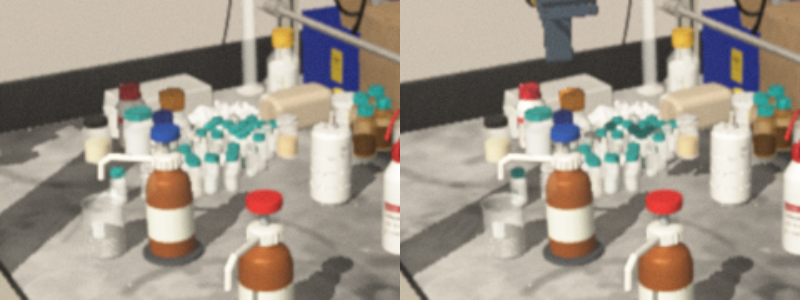

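The before and after crops match: the blue head is back up at (165,132) and (565,132), the beaker is unmoved at (103,225) and (503,225), and the arm is clear.

```bash
python3 -c "from station import arm; print(arm.sign_off())"
```

```text
the job is handed in; nothing more can be done
None
```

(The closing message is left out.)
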